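Load the drying tray and open the air valve

TASK

First put a spare bushing from the green mat into every empty pocket of the blue tray, standing upright on the pocket floor; then slide the full tray along the bench so that it sits centred and square inside the yellow outline. Then open the air valve: crank its red handwheel anticlockwise until it comes up against its stop, and back it off a quarter turn. Do not knock the hammer, the mug or the spray can about.

Things in the scene. Friction and masses are not known exactly. Their poses are not given: they have to be found in the camera images.
- tray: loose blue plastic tray, 190 mm (its x) by 130 mm (its y), 24 mm thick, 0.4 kg empty, with six square pockets in 3 x 2; it slides on the bench when pushed; origin at the centre of its underside, z up
- spot (a point): centre of the marked spot on the bench: a yellow painted outline that leaves 5 mm round the tray (inside 202 x 142 mm); x and y along the long and short side of the outline, at bench height. An air manifold bar (220 mm along x, top 48 mm above the bench, fixed) stands 131 to 159 mm from the spot's centre on its -y side, with nozzles reaching to 117 mm
- wheel (a joint): rotation of the red handwheel of the air gate valve, rad, counted from shut (0), growing anticlockwise seen from above as the valve opens; total travel about two and three quarter turns to a hard stop at fully open; turns with about 0.1 N m of friction and stays where it is left
- wheel_center (a point): centre of the handwheel at its rim's height (135 mm above the bench); the axle is vertical; rim radius 55 mm, rim bar 12 mm thick
- crank_mid (a point): a point on the axis of the yellow crank handle that stands upright on the wheel's rim, 55 mm from the axle: a cylinder 22 mm diameter, 48 mm tall, that revolves freely on its pin; this point is 28 mm above its lower end and 170 mm above the bench (top at 190 mm)
- pocket1 (a point): centre of the floor of tray pocket 1, 42 x 42 mm, 14 mm deep, floor 10 mm above the tray's underside; at (-60, -31) mm in the tray's frame
- pocket2 (a point): centre of the floor of tray pocket 2, 42 x 42 mm, 14 mm deep, floor 10 mm above the tray's underside; at (-60, 31) mm in the tray's frame
- pocket3 (a point): centre of the floor of tray pocket 3, 42 x 42 mm, 14 mm deep, floor 10 mm above the tray's underside; at (0, -31) mm in the tray's frame
- pocket4 (a point): centre of the floor of tray pocket 4, 42 x 42 mm, 14 mm deep, floor 10 mm above the tray's underside; at (0, 31) mm in the tray's frame
- pocket5 (a point): centre of the floor of tray pocket 5, 42 x 42 mm, 14 mm deep, floor 10 mm above the tray's underside; at (60, -31) mm in the tray's frame
- pocket6 (a point): centre of the floor of tray pocket 6, 42 x 42 mm, 14 mm deep, floor 10 mm above the tray's underside; at (60, 31) mm in the tray's frame
- loaded1: flanged aluminium bushing standing upright, 40 mm tall, 70 g: round flange at its foot 36 mm diameter, 10 mm high, then a round body 30 mm diameter with a thin brass band; origin at the centre of its underside; if present it stands in pocket 1 at the start (absent: that pocket is empty)
- loaded2: flanged aluminium bushing standing upright, 40 mm tall, 70 g: round flange at its foot 36 mm diameter, 10 mm high, then a round body 30 mm diameter with a thin brass band; origin at the centre of its underside; if present it stands in pocket 2 at the start (absent: that pocket is empty)
- loaded3: flanged aluminium bushing standing upright, 40 mm tall, 70 g: round flange at its foot 36 mm diameter, 10 mm high, then a round body 30 mm diameter with a thin brass band; origin at the centre of its underside; if present it stands in pocket 3 at the start (absent: that pocket is empty)
- loaded4: flanged aluminium bushing standing upright, 40 mm tall, 70 g: round flange at its foot 36 mm diameter, 10 mm high, then a round body 30 mm diameter with a thin brass band; origin at the centre of its underside; if present it stands in pocket 4 at the start (absent: that pocket is empty)
- loaded5: flanged aluminium bushing standing upright, 40 mm tall, 70 g: round flange at its foot 36 mm diameter, 10 mm high, then a round body 30 mm diameter with a thin brass band; origin at the centre of its underside; if present it stands in pocket 5 at the start (absent: that pocket is empty)
- loaded6: flanged aluminium bushing standing upright, 40 mm tall, 70 g: round flange at its foot 36 mm diameter, 10 mm high, then a round body 30 mm diameter with a thin brass band; origin at the centre of its underside; if present it stands in pocket 6 at the start (absent: that pocket is empty)
- spare1: flanged aluminium bushing standing upright, 40 mm tall, 70 g: round flange at its foot 36 mm diameter, 10 mm high, then a round body 30 mm diameter with a thin brass band; origin at the centre of its underside; a spare, standing on the thin green mat at the start
- spare2: flanged aluminium bushing standing upright, 40 mm tall, 70 g: round flange at its foot 36 mm diameter, 10 mm high, then a round body 30 mm diameter with a thin brass band; origin at the centre of its underside; a spare, standing on the thin green mat at the start
- spare3: flanged aluminium bushing standing upright, 40 mm tall, 70 g: round flange at its foot 36 mm diameter, 10 mm high, then a round body 30 mm diameter with a thin brass band; origin at the centre of its underside; a spare, standing on the thin green mat at the start
- spare4: flanged aluminium bushing standing upright, 40 mm tall, 70 g: round flange at its foot 36 mm diameter, 10 mm high, then a round body 30 mm diameter with a thin brass band; origin at the centre of its underside; a spare, standing on the thin green mat at the start
- hammer: hammer lying on the bench, a bystander; origin at the underside near its middle
- mug: blue mug 80 mm wide, 90 mm tall, a bystander; origin at the centre of its underside
- spray: spray can 60 mm wide, 160 mm tall, a bystander; origin at the centre of its underside

How it is judged:
On the way, in this order (a step that is already met when the one before it is completed fails the run):
1. every pocket of the tray holds a seated bushing (distance between any of loaded1, spare1, spare2, spare3, spare4 and pocket1 below 0.009 m and distance between any of loaded2, spare1, spare2, spare3, spare4 and pocket2 below 0.009 m and distance between any of loaded3, spare1, spare2, spare3, spare4 and pocket3 below 0.009 m and distance between any of loaded4, spare1, spare2, spare3, spare4 and pocket4 below 0.009 m and distance between any of loaded5, spare1, spare2, spare3, spare4 and pocket5 below 0.009 m and distance between any of loaded6, spare1, spare2, spare3, spare4 and pocket6 below 0.009 m), for 0.2 s.
2. the full tray lies in the yellow outline (all of step 1 and horizontal distance between tray and spot below 0.015 m and angle between the x axis of tray and the x axis of spot, either way round below 0.14 rad and angle between tray's own z axis and vertical below 0.05 rad and linear speed of tray below 0.02 m/s), for 0.2 s.
3. the handwheel has reached its stop (value of joint wheel above 16.88 rad), for 0.1 s.
At the end, for the whole second after the job is handed in: Each pocket holds a bushing seated in it (centre of its underside within 9 mm of the centre of the pocket's floor); the tray is at rest within 15 mm of the outline's centre, square within 0.14 rad; the wheel is at rest, backed off a quarter turn (within 0.35 rad) from its stop (all of step 1 and horizontal distance between tray and spot below 0.015 m and angle between the x axis of tray and the x axis of spot, either way round below 0.14 rad and angle between tray's own z axis and vertical below 0.05 rad and value of joint wheel between 15.0792 and 15.7792 rad and linear speed of tray below 0.01 m/s and not (velocity of joint wheel above 0.05 rad/s) and not (velocity of joint wheel below -0.05 rad/s)); the robot touches nothing.
It fails at once if the hammer is knocked more than 3 cm from its place (distance of hammer from where it was at the start of the episode above 0.03 m).
It fails at once if the mug is knocked more than 3 cm from its place (distance of mug from where it was at the start of the episode above 0.03 m).
It fails at once if the spray can is knocked more than 3 cm from its place (distance of spray from where it was at the start of the episode above 0.03 m).
Of loaded1, loaded2, loaded3, loaded4, loaded5, loaded6 only 2 to 3 are there at a start; the rules pass over those that are not, and their reading is None.
At some moment in a run one of spare1, spare2, spare3, spare4, tray may be knocked a few centimetres aside while the robot is not near it.
It also fails if it takes over 208 s, if anything falls off the work surface, if the arm or the gripper's body presses on something with over 40 N, if the wrist force passes 120 N, or if a joint passes its speed limit or range.

ROBOT

A 6-joint arm with a two-finger parallel gripper is mounted at the origin on the work surface. World frame = base frame: x ahead of the robot, y to its left, z up, the work surface at z = 0. Lengths are in m, angles in rad, forces in N, time in s.
With the tool pointing down it reaches from about 0.275 to 0.875 m from the base axis. Payload 12.5 kg.
Tool frame: the origin (TCP) lies at the very end of the fingers, on their centre line; the grasp point (between the pads) lies 19 mm behind it; x points along the fingers, y is the direction in which the jaws open and shut, and the axes are right-handed (so a half turn about x gives the same grasp; the last joint's range is limited). The gripper opens to 85 mm and grips with 20 to 120 N. Pads are 22 mm wide; open, the fingers measure 114 mm over their backs; the gripper's body (76 mm by 85 mm) begins 54 mm behind the grasp point. The pads swing forward as they close: fully open they stand 13 mm farther back than shut.
Start: joints at [1.162, 0.351, 1.652, -0, 1.139, -0.085], TCP at [0.175, 0.521, 0.231] pointing down, gripper open.
Joint ranges: [-2.75, 2.75], [-0.79, 2.1], [0.01, 2.65], [-1.57, 4.71], [0.07, 3.14], [-2.87, 2.87]. Speed limits (rad/s): [2.22, 2.22, 2.79, 3.14, 3.14, 3.14].

INTERFACE

Orientations are given as a 3x3 rotation matrix whose columns are the frame's x, y, z axes.
In Python, from bench import manip gives the robot as it stands. Calls block until the motion is done:
- manip.move_ptp(position, orientation): joint-space move of the TCP to a pose.
- manip.move_l(position, attitude=None, max_speed=0.15): straight line of the TCP; attitude=None keeps the orientation; max_speed is the mean speed in m/s.
- manip.move_j(angles): joint-space move.
- manip.set_gripper(opening, effort=None): opening from 0.0 (shut) to 1.0 (fully open); effort is the grip in N (None keeps the last); returns when the fingers have stopped.
- manip.dwell(seconds).
- manip.inverse_kinematics(position, orientation): joint angles nearest the present ones, or None.
- manip.grab_frame(name): name is "side" or "top"; returns (picture, depth): 384x512x3 uint8, red, green, blue; 384x512 float32, m along the optical axis (not along the pixel's ray), 0 where there is no reading.
- manip.get_calibration(name): a dict with "camera_matrix" (3x3 intrinsics, pixels), "R" (3x3) and "t" (3): a world point X has camera coordinates R X + t. Camera axes: x right, y down, z forward; pixel columns grow to the right and rows downward; lengths in m; the calibration is good to about 2 mm. A picture is of the moment at which its call begins. get_calibration takes no time and is no camera call.
A pose or a line that the arm cannot do raises manip.Unreachable and nothing moves.
- manip.sign_off(): hands the job in, once; it reports no verdict.
Trained networks look in the newest picture that a camera, given by its name, has taken for a name from the list of things; names that differ only in an ending like _2 or _b are one class to them, and where a whole thing is asked for, a point or a joint stands for the part that bears it (a point fixed in the world has none). Each returns a list of dicts, best first, with "confidence" (0 to 1); they miss things now and then, are a little off and sometimes report something else, mostly with a low value. They report only what shows in the picture. A call takes as long as a camera call.
- manip.look_for(camera, name): "at" ([x, y, z] in m, in world coordinates, good to about 4 mm: the middle of the surface that is visible of it).
Readings, each from a call of its own:
- manip.current_time(): time.
- manip.current_qpos(): joint angles.
- manip.current_joint_vel(): joint speeds.
- manip.current_joint_torque(): joint torques, N m.
- manip.current_ee_pos(): TCP position.
- manip.current_tcp_rot(): TCP orientation.
- manip.current_force(): force on the tool from outside, world axes, zero at the start.
- manip.current_ft_torque(): the same for the moment, N m.
- manip.current_grip_width(): opening from 0.0 (shut) to 1.0 (fully open).
Only numpy, scipy, OpenCV 4.12 (cv2) and the standard library are available. Lean on these libraries where they do the work, as an engineer would, in place of code of your own. Each camera call takes 0.05 s, during which the arm holds its last target.

## Working session

There is one attempt and no reset: what is moved stays moved. The work goes in short steps, each a Python script; the robot and the scene stay as the last script left them, time stands still between calls to the robot, and variables do not carry over. Pictures are saved under pics/ and viewed, and the job is handed in when it is done.

```bash
ls; mkdir -p pics; python3 - <<'E'
from bench import manip
import cv2,numpy as np
for n in("side","top"):
    p,d=manip.grab_frame(n)
    cv2.imwrite(f"pics/{n}0.png",p[:,:,::-1]);np.save(f"{n}0.npy",d)
    c=manip.get_calibration(n);print(n,c)
    for k in("tray","spot","wheel_center","crank_mid","spare1","loaded1","hammer","mug","spray","pocket1"):
        try:print(k,[(np.round(r["at"],3).tolist(),round(r["confidence"],2)) for r in manip.look_for(n,k)])
        except Exception as e:print(k,e)
print(manip.current_time())
E
```

```text
pics
side {'camera_matrix': array([[495.267141  ,   0.        , 253.86262075],
       [  0.        , 495.267141  , 189.12358222],
       [  0.        ,   0.        ,   1.        ]]), 'R': array([[-0.95659781, -0.29082329, -0.01850525],
       [-0.15903084,  0.57419927, -0.80312165],
       [ 0.24419218, -0.76532151, -0.59552764]]), 't': array([0.60549508, 0.18340161, 1.24449189])}
tray [([0.532, 0.153, 0.022], 0.71)]
spot [([0.559, -0.221, 0.043], 0.95)]
wheel_center [([0.554, -0.332, 0.139], 0.63), ([0.462, 0.342, 0.027], 0.46)]
crank_mid [([0.529, 0.156, 0.022], 0.63), ([0.522, -0.304, 0.167], 0.58)]
spare1 [([0.54, 0.405, 0.03], 0.79), ([0.537, 0.329, 0.031], 0.72), ([0.459, 0.408, 0.037], 0.62), ([0.464, 0.342, 0.026], 0.6)]
loaded1 [([0.471, 0.187, 0.041], 0.67), ([0.586, 0.193, 0.041], 0.6), ([0.528, 0.191, 0.041], 0.54)]
hammer [([0.751, 0.094, 0.02], 0.57), ([0.473, 0.188, 0.037], 0.51), ([0.465, 0.34, 0.028], 0.3)]
mug [([0.702, 0.3, 0.059], 0.87)]
spray [([0.527, 0.157, 0.026], 0.65), ([0.74, -0.193, 0.095], 0.56)]
pocket1 [([0.525, 0.156, 0.023], 0.75)]
top {'camera_matrix
[... 233 characters left out ...]
0.00503234, -0.13534552],
       [ 0.13535888, -0.00241371, -0.9907937 ]]), 't': array([0.03117617, 0.62998117, 1.21809953])}
tray [([0.533, 0.137, 0.024], 0.74), ([0.54, 0.313, 0.041], 0.19)]
spot [([0.574, -0.256, 0.048], 0.65)]
wheel_center [([0.709, 0.29, 0.034], 0.16)]
crank_mid [([0.55, -0.346, 0.144], 0.48)]
spare1 [([0.54, 0.39, 0.039], 0.66), ([0.461, 0.396, 0.038], 0.6), ([0.54, 0.307, 0.041], 0.46), ([0.463, 0.327, 0.041], 0.46)]
loaded1 [([0.59, 0.175, 0.057], 0.6)]
hammer [([0.758, 0.045, 0.024], 0.66), ([0.528, 0.134, 0.027], 0.27)]
mug [([0.706, 0.289, 0.037], 0.76)]
spray [([0.531, 0.136, 0.027], 0.7), ([0.588, 0.176, 0.054], 0.55)]
pocket1 [([0.532, 0.137, 0.026], 0.79)]
1.1
```

View pics/side0.png

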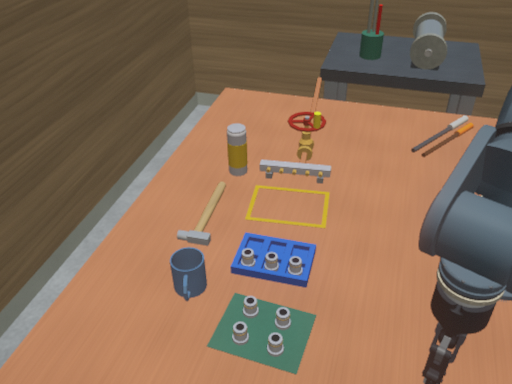

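View pics/top0.png

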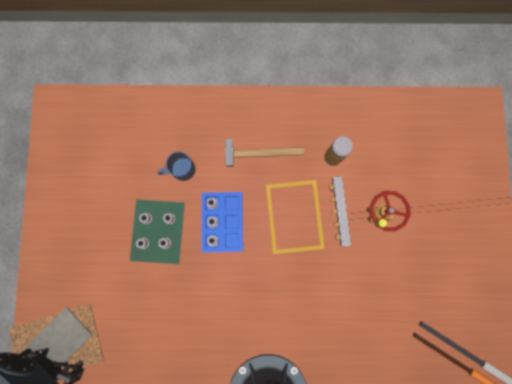

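The side view shows three bushings in the tray's near (+y) row, at about (247,257), (271,261) and (295,265). The far row is empty, and four spares stand on the mat. The top view agrees and shows the outline turned slightly, with the wheel at (390,211) and its crank at (383,223).

```bash
cat > h.py <<'E'
from bench import manip
import cv2,numpy as np
def cloud(n,d):
    c=manip.get_calibration(n);K=c["camera_matrix"]
    v,u=np.mgrid[:d.shape[0],:d.shape[1]]
    P=np.stack([(u-K[0,2])/K[0,0]*d,(v-K[1,2])/K[1,1]*d,d],-1)
    return (P-c["t"])@c["R"]
def onplane(n,uv,z):
    c=manip.get_calibration(n);uv=np.atleast_2d(uv).astype(float)
    r=np.c_[uv,np.ones(len(uv))]@np.linalg.inv(c["camera_matrix"]).T@c["R"]
    o=-c["R"].T@c["t"]
    return o+r*((z-o[2])/r[:,2])[:,None]
def hsv(p): return cv2.cvtColor(p,cv2.COLOR_RGB2HSV)
def rect(P):
    r=cv2.minAreaRect((P[:,:2]*1000).astype(np.float32))
    (cx,cy),(w,h),a=r
    if h>w:w,h=h,w;a+=90
    return round(cx,1),round(cy,1),round(w,1),round(h,1),round((a+90)%180-90,2)
def tray(n,p,d):
    H=hsv(p);P=cloud(n,d)
    m=(H[...,0]>105)&(H[...,0]<125)&(H[...,1]>170)&(P[...,1]<0.45)&(P[...,2]>0.0)&(P[...,2]<.035)&(d>0)
    k,l,s,_=cv2.connectedComponentsWithStats(m.astype(np.uint8))
    i=1+s[1:,4].argmax();m=l==i
    cn=max(cv2.findContours(m.astype(np.uint8),0,1)[0],key=cv2.contourArea)
    # outline back-projected at top height (top face)
    q=onplane(n,cv2.convexHull(cn)[:,0],.024)
    return rect(q),P[m]
def spot(n,p,d):
    H=hsv(p);P=cloud(n,d)
    m=(H[...,0]>18)&(H[...,0]<32)&(H[...,1]>150)&(abs(P[...,2])<.012)&(P[...,0]>.3)&(P[...,0]<.8)&(abs(P[...,1])<.3)
    k,l,s,_=cv2.connectedComponentsWithStats(m.astype(np.uint8),connectivity=8)
    i=1+s[1:,4].argmax();m=l==i
    v,u=np.nonzero(m);return rect(onplane(n,np.c_[u,v],0))
def top_disc(n,p,d,zlo,zhi,box):
    P=cloud(n,d);x0,x1,y0,y1=box
    m=(P[...,2]>zlo)&(P[...,2]<zhi)&(P[...,0]>x0)&(P[...,0]<x1)&(P[...,1]>y0)&(P[...,1]<y1)
    k,l,s,_=cv2.connectedComponentsWithStats(m.astype(np.uint8))
    out=[]
    for i in range(1,k):
        if s[i,4]<8:continue
        q=P[l==i];out.append((s[i,4],*np.round([(q[:,0].min()+q[:,0].max())/2,(q[:,1].min()+q[:,1].max())/2,np.median(q[:,2])],4)))
    return out
E
python3 - <<'E'
from h import *
for n in("side","top"):
    p=cv2.imread(f"pics/{n}0.png")[:,:,::-1].copy();d=np.load(n+"0.npy")
    r,P=tray(n,p,d);print(n,"tray",r,len(P),"z90",np.percentile(P[:,2],[5,50,95]).round(4))
    print("spot",spot(n,p,d))
    for b in top_disc(n,p,d,.03,.055,(.4,.6,.1,.46)):print("bush",b)
    for b in top_disc(n,p,d,.125,.2,(.45,.65,-.45,-.25)):print("wheel",b)
    H=hsv(p);C=cloud(n,d)
    m=(H[...,1]>150)&((H[...,0]<8)|(H[...,0]>172))&(C[...,2]>.11)&(C[...,2]<.16)&(C[...,1]<-.2)
    q=C[m];print("rim",len(q),rect(q),np.median(q[:,2]))
    m=(H[...,0]>22)&(H[...,0]<38)&(H[...,1]>150)&(C[...,2]>.13)&(C[...,2]<.21)&(C[...,1]<-.2)
    q=C[m];print("crank",len(q),rect(q),np.percentile(q[:,2],[5,50,95]))
E
```

```text
side tray (533.9, 160.2, 184.4, 109.2, 1.79) 756 z90 [0.0081 0.023  0.0263]
spot (554.4, -85.3, 227.2, 167.7, 6.0)
bush (np.int32(114), np.float64(0.5891), np.float64(0.1863), np.float64(0.0476))
bush (np.int32(145), np.float64(0.5336), np.float64(0.1818), np.float64(0.048))
bush (np.int32(150), np.float64(0.4737), np.float64(0.1817), np.float64(0.0476))
bush (np.int32(142), np.float64(0.5445), np.float64(0.3231), np.float64(0.039))
bush (np.int32(153), np.float64(0.4653), np.float64(0.3331), np.float64(0.0389))
bush (np.int32(158), np.float64(0.5439), np.float64(0.3979), np.float64(0.0393))
bush (np.int32(175), np.float64(0.4641), np.float64(0.4032), np.float64(0.0392))
wheel (np.int32(519), np.float64(0.5633), np.float64(-0.3437), np.float64(0.1389))
rim 338 (527.6, -791.1, 1018.0, 118.4, 85.31) 0.1381917307972289
crank 90 (523.2, -307.1, 27.1, 18.8, 88.21) [0.1484265  0.17300366 0.19067249]Traceback (most recent call last):
  File "<stdin>", line 4, in <module>
  File "h.py", line 23, in tray
    i=1+s[1:,4].argmax();m=l==i
        ~~~~~~~~~~~~~~^^
ValueError: attempt to get argmax of an empty sequence
```

```bash
python3 - <<'E'
from h import *
p=cv2.imread("pics/top0.png")[:,:,::-1].copy();d=np.load("top0.npy");H=hsv(p);P=cloud("top",d)
for u,v in((205,222),(232,200),(222,212),(239,240),(207,248)):print(u,v,H[v,u],P[v,u].round(3))
p2=cv2.imread("pics/side0.png")[:,:,::-1].copy();d2=np.load("side0.npy");H2=hsv(p2);P2=cloud("side",d2)
for u,v in((240,262),(285,240),(280,280),(262,278),(312,250)):print(u,v,H2[v,u],P2[v,u].round(3))
a=cv2.resize(p[180:260,195:420],None,fx=3.5,fy=3.5,interpolation=2);cv2.imwrite("pics/z1.png",a[:,:,::-1])
a=cv2.resize(p2[225:370,200:340],None,fx=4,fy=4,interpolation=2);cv2.imwrite("pics/z2.png",a[:,:,::-1])
E
```

```text
205 222 [111 153 193] [0.531 0.202 0.018]
232 200 [111 159 223] [0.603 0.117 0.006]
222 212 [111 161 223] [0.562 0.147 0.025]
239 240 [111 157 223] [0.474 0.092 0.017]
207 248 [111 160 219] [0.448 0.193 0.024]
240 262 [111 154 172] [0.613 0.186 0.012]
285 240 [109 170 205] [0.521 0.089 0.024]
280 280 [115 132 108] [0.502 0.214 0.009]
262 278 [117 101 106] [0.547 0.215 0.003]
312 250 [109 168 204] [0.446 0.107 0.024]
```

View pics/z1.png

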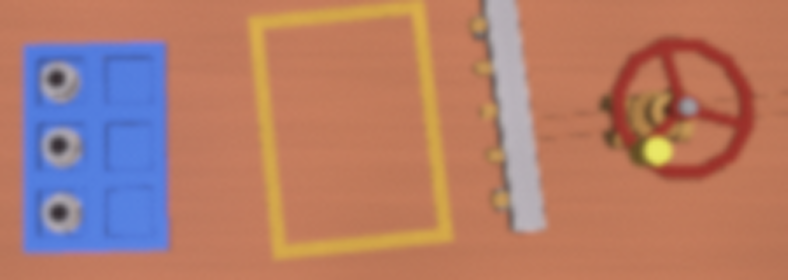

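View pics/z2.png

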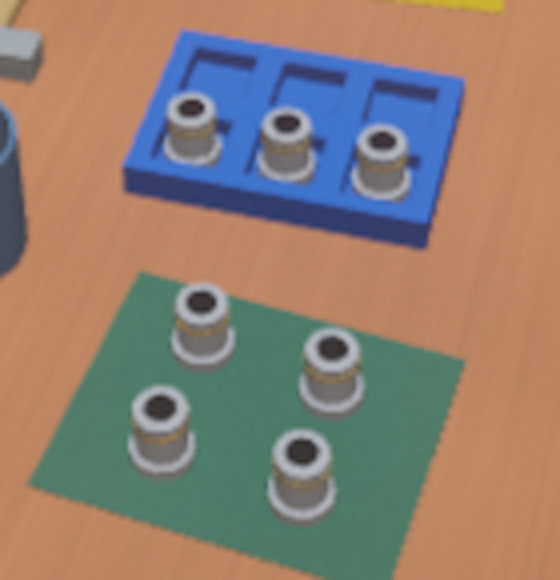

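The crops confirm the +y row is full and the -y row empty. I'll loosen the colour thresholds next.

```bash
sed -i 's/(H\[...,1\]>170)&(P\[...,1\]<0.45)&(P\[...,2\]>0.0)/(H[...,1]>125)\&(H[...,2]>140)\&(P[...,1]<0.45)\&(P[...,2]>-.005)/' h.py
cat >> h.py <<'E'
from scipy.optimize import least_squares
def circ(q):
    return least_squares(lambda s:np.hypot(q[:,0]-s[0],q[:,1]-s[1])-s[2],[*q[:,:2].mean(0),.05],loss='soft_l1',f_scale=.004).x
def wheel(n,p,d):
    H=hsv(p);C=cloud(n,d);reg=(C[...,1]<-.2)&(C[...,1]>-.45)&(C[...,0]>.4)&(C[...,0]<.7)
    m=reg&(H[...,1]>130)&((H[...,0]<6)|(H[...,0]>172))&(C[...,2]>.11)&(C[...,2]<.16)
    q=C[m];c0=q[:,:2].mean(0)
    for _ in range(2):
        q2=q[np.hypot(*(q[:,:2]-c0).T)>.04];s=circ(q2);c0=s[:2]
    m=reg&(H[...,0]>22)&(H[...,0]<38)&(H[...,1]>130)&(C[...,2]>.165)&(C[...,2]<.21)
    k=C[m]
    return s.round(4),round(np.median(q2[:,2]),4),len(q2),(k.min(0)+k.max(0))[:2].round(4)/2 if len(k) else None,len(k),k[:,2].max() if len(k) else None
E
python3 - <<'E'
from h import *
for n in("side","top"):
    p=cv2.imread(f"pics/{n}0.png")[:,:,::-1].copy();d=np.load(n+"0.npy")
    r,P=tray(n,p,d);print(n,"tray",r,len(P),"z",np.percentile(P[:,2],[5,50,95]).round(4))
    try:print("spot",spot(n,p,d))
    except Exception as e:print(e)
    for b in top_disc(n,p,d,.03,.065,(.4,.65,.1,.46)):print("bush",*map(float,b))
    print(wheel(n,p,d))
E
```

```text
side tray (532.8, 151.2, 188.9, 129.6, 1.62) 1819 z [0.0082 0.0227 0.0261]
spot (554.4, -85.3, 227.2, 167.7, 6.0)
bush 142.0 0.5933 0.1863 0.0477
bush 145.0 0.5336 0.1818 0.048
bush 150.0 0.4737 0.1817 0.0476
bush 142.0 0.5445 0.3231 0.039
bush 153.0 0.4653 0.3331 0.0389
bush 158.0 0.5439 0.3979 0.0393
bush 175.0 0.4641 0.4032 0.0392
(array([ 0.5611, -0.3453,  0.0538]), np.float64(0.1386), 198, array([ 0.52325, -0.30725]), 58, np.float64(0.1921338544717357))
top tray (532.9, 147.3, 182.0, 122.2, 0.59) 1845 z [0.0057 0.0208 0.0261]
spot (552.1, -86.7, 222.3, 162.1, 6.07)
bush 77.0 0.5906 0.1798 0.0477
bush 78.0 0.5429 0.3925 0.0381
bush 74.0 0.5433 0.3176 0.0383
bush 76.0 0.5307 0.1775 0.0486
bush 77.0 0.4716 0.1765 0.048
bush 77.0 0.4629 0.3985 0.0384
bush 78.0 0.4648 0.3275 0.0386
(array([ 0.5599, -0.3503,  0.0535]), np.float64(0.1387), 395, array([ 0.5208 , -0.31295]), 53, np.float64(0.19179426098192162))
```

```bash
python3 - <<'E'
from h import *
for n in("side","top"):
    p=cv2.imread(f"pics/{n}0.png")[:,:,::-1].copy();d=np.load(n+"0.npy")
    C=cloud(n,d);m=(C[...,0]>.3)&(C[...,0]<.7)&(abs(C[...,1])<.3)&(abs(C[...,2])<.01);print("bench z",np.median(C[m][:,2]))
    for lo,hi,box in((.0365,.045,(.4,.65,.28,.46)),(.0455,.055,(.4,.65,.1,.25))):
        for b in top_disc(n,p,d,lo,hi,box):print(n,"bush",*map(float,b))
    # green mat height
    H=hsv(p);m=(H[...,0]>65)&(H[...,0]<95)&(H[...,1]>80)&(C[...,1]>.27)&(C[...,1]<.46)&(C[...,0]>.4)&(C[...,0]<.6);print("mat",C[m][:,2].mean(),C[m].min(0),C[m].max(0))
    m=(C[...,2]>.12)&(C[...,0]>.6)&(C[...,0]<.9)&(C[...,1]>-.3)&(C[...,1]<-.1);print("spray",C[m].min(0),C[m].max(0))
    m=(C[...,2]>.03)&(C[...,2]<.06)&(C[...,0]>.4)&(C[...,0]<.66)&(C[...,1]>-.3)&(C[...,1]<-.18);print("manif",rect(C[m]),C[m][:,2].max())
E
```

```text
bench z -0.0004643071978268803
side bush 111.0 0.544 0.3229 0.0395
side bush 117.0 0.4659 0.3342 0.0395
side bush 134.0 0.5444 0.3974 0.0396
side bush 143.0 0.4647 0.4028 0.0399
side bush 83.0 0.5927 0.1863 0.0497
side bush 91.0 0.5342 0.1816 0.0498
side bush 93.0 0.4739 0.1817 0.0491
mat 0.0006916053583345971 [ 0.40159806  0.27432681 -0.00469188] [0.59996784 0.44448244 0.00616459]
spray [ 0.72176747 -0.24057461  0.12002099] [ 0.78240281 -0.17628262  0.16314426]
manif (561.7, -246.1, 200.1, 104.1, 4.67) 0.05201470216842105
bench z -0.0011757966651749327
top bush 51.0 0.5426 0.391 0.0391
top bush 55.0 0.543 0.3175 0.0395
top bush 60.0 0.4629 0.3985 0.0391
top bush 59.0 0.4648 0.3285 0.039
top bush 61.0 0.5919 0.1801 0.0483
top bush 63.0 0.532 0.1773 0.0488
top bush 61.0 0.4716 0.1765 0.0485
mat -0.0016575456490019475 [ 0.50202241  0.2882072  -0.00659565] [0.53422388 0.36159065 0.0019714 ]
spray [ 0.71946405 -0.24233047  0.12038456] [ 0.77477835 -0.18476421  0.16408173]
manif (562.3, -250.4, 204.0, 95.0, 7.38) 0.0538800741047501
```

```bash
cat >> h.py <<'E'
PARK=[1.162,0.351,1.652,0,1.139,-0.085]
RX=np.array([[0,1,0],[0,0,-1],[-1,0,0]],float) # tool x down, jaws along world x
def down(a): # jaws along angle a from world x
    y=np.array([np.cos(a),np.sin(a),0]);x=np.array([0,0,-1.]);return np.c_[x,y,np.cross(x,y)]
def look(save=None):
    R={}
    for n in("side","top"):
        p,d=manip.grab_frame(n);e={}
        if save:cv2.imwrite(f"pics/{save}_{n}.png",p[:,:,::-1])
        try:e["tray"]=tray(n,p,d)[0]
        except Exception as x:e["tray"]=None
        e["sp"]=[b[1:] for b in top_disc(n,p,d,.0365,.045,(.38,.65,.25,.5))]
        e["ld"]=[b[1:] for b in top_disc(n,p,d,.0455,.055,(.38,.72,-.2,.25))]
        e["img"]=(p,d);R[n]=e
    return R
def show(R):
    for n in R:
        print(n,"tray",R[n]["tray"]);print("  sp",[tuple(map(float,b)) for b in R[n]["sp"]]);print("  ld",[tuple(map(float,b)) for b in R[n]["ld"]])
def pick(x,y,a=0.,zb=0.001):
    R=down(a);manip.set_gripper(.65,40)
    manip.move_ptp([x,y,.12],R);manip.move_l([x,y,zb+.017],max_speed=.15)
    manip.set_gripper(0,40);w=manip.current_grip_width()
    manip.move_l([x,y,.14],max_speed=.25);print("pick w",w,manip.current_grip_width(),"t",manip.current_time());return w
def place(x,y,a=0.,zb=.010):
    R=down(a);manip.move_ptp([x,y,.14],R);f0=np.array(manip.current_force())
    manip.move_l([x,y,zb+.017+.006],max_speed=.12);print("f above",np.round(np.array(manip.current_force())-f0,1))
    manip.move_l([x,y,zb+.017+.0005],max_speed=.03);print("f down",np.round(np.array(manip.current_force())-f0,1))
E
python3 - <<'E'
from h import *
w=pick(.5435,.3202)
manip.move_j(PARK);print(manip.current_time())
show(look("p1"));print(manip.current_time())
E
```

```text
pick w 0.3371901820223436 0.3350622827967841 t 4.9333
6.5167
side tray (532.8, 151.1, 189.0, 129.3, 1.51)
  sp [(0.4655, 0.3326, 0.0396), (0.5436, 0.3972, 0.04), (0.4646, 0.404, 0.0396)]
  ld [(0.5932, 0.1862, 0.0499), (0.5346, 0.1822, 0.0494), (0.4736, 0.181, 0.0492), (0.7066, 0.2472, 0.0491)]
top tray (532.9, 147.3, 182.0, 122.2, 0.59)
  sp [(0.5426, 0.3916, 0.0388), (0.4629, 0.399, 0.0395), (0.4648, 0.3273, 0.0391)]
  ld [(0.5916, 0.1803, 0.0487), (0.5305, 0.1775, 0.0486), (0.4716, 0.176, 0.049)]
6.6167
```

```bash
python3 - <<'E'
from h import *
place(.594,.1198)
E
```

```text
f above [-0.7  0.2 -0.2]
f down [ 1.  -0.3  6.7]
```

```bash
python3 - <<'E'
from h import *
def rel(x,y):
    manip.set_gripper(.55);manip.move_l([x,y,.12],max_speed=.25)
rel(.594,.1198)
w=pick(.5435,.3942)
manip.move_j(PARK);print(manip.current_time())
show(look("p2"));print(manip.current_time())
E
```

```text
pick w 0.33594638996946424 0.3318784006962882 t 14.0917
15.575
side tray (532.7, 151.3, 189.2, 129.6, 1.42)
  sp [(0.4662, 0.3337, 0.0394), (0.4648, 0.4029, 0.0399)]
  ld [(0.5974, 0.1214, 0.0496), (0.5927, 0.1868, 0.0495), (0.534, 0.1807, 0.0491), (0.4741, 0.18, 0.0495), (0.7085, 0.247, 0.0504)]
top tray (532.9, 147.3, 182.0, 122.2, 0.59)
  sp [(0.4629, 0.3988, 0.0396), (0.4648, 0.3288, 0.0392)]
  ld [(0.5951, 0.1174, 0.0489), (0.5916, 0.18, 0.0487), (0.532, 0.1775, 0.0483), (0.4716, 0.176, 0.0487)]
15.675
```

```bash
cat >> h.py <<'E'
def rel(x,y):
    manip.set_gripper(.55);manip.move_l([x,y,.12],max_speed=.25)
E
python3 - <<'E'
from h import *
place(.5336,.1186);rel(.5336,.1186)
w=pick(.4655,.3308)
manip.move_j(PARK)
show(look("p3"));print(manip.current_time())
E
```

```text
f above [0.6 0.7 0.8]
f down [ 0.3 -0.3  9.7]
pick w 0.3312366079419423 0.34009012438931985 t 22.825
side tray (532.8, 151.1, 189.0, 129.3, 1.51)
  sp [(0.4647, 0.4037, 0.0397)]
  ld [(0.5977, 0.1219, 0.0493), (0.5364, 0.1218, 0.0493), (0.5932, 0.1857, 0.049), (0.5339, 0.1823, 0.0491), (0.4739, 0.1804, 0.0496), (0.7114, 0.2479, 0.0511)]
top tray (532.9, 147.3, 182.0, 122.2, 0.59)
  sp [(0.4629, 0.3988, 0.0389)]
  ld [(0.595, 0.1173, 0.0492), (0.5915, 0.1801, 0.0488), (0.5319, 0.1776, 0.049), (0.5354, 0.1164, 0.0488), (0.4716, 0.1762, 0.0489)]
24.275
```

```bash
python3 - <<'E'
from h import *
place(.4720,.1172);rel(.4720,.1172)
manip.set_gripper(0)
manip.move_j(PARK)
R=look("p4");show(R);print(manip.current_time())
for n in R: print(spot(n,*R[n]["img"]))
a=R["side"]["img"][0];cv2.imwrite("pics/p4z.png",cv2.resize(a[170:300,200:360],None,fx=4,fy=4,interpolation=2)[:,:,::-1])
E
```

```text
f above [ 1.4 -0.3  0.4]
f down [-0.9 -0.5 10.2]
side tray (532.8, 151.1, 189.0, 129.3, 1.51)
  sp [(0.4644, 0.4031, 0.0402)]
  ld [(0.5969, 0.1226, 0.0493), (0.5366, 0.1206, 0.0493), (0.4734, 0.1172, 0.0493), (0.5922, 0.1853, 0.0495), (0.5337, 0.182, 0.0495), (0.4739, 0.1819, 0.0499), (0.7119, 0.2475, 0.0517)]
top tray (532.9, 147.3, 182.0, 122.2, 0.59)
  sp [(0.4629, 0.3985, 0.0393)]
  ld [(0.5951, 0.1173, 0.0486), (0.5917, 0.1803, 0.0492), (0.5319, 0.1775, 0.0487), (0.5354, 0.1165, 0.0494), (0.4716, 0.1764, 0.0495), (0.4718, 0.1124, 0.049)]
30.8
(554.4, -85.3, 227.2, 167.7, 6.0)
(552.0, -86.5, 222.4, 161.9, 6.2)
```

View pics/p4z.png

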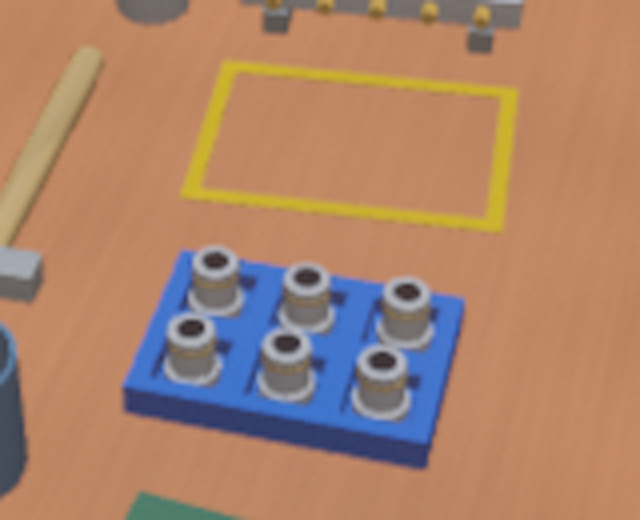

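View pics/p4_top.png

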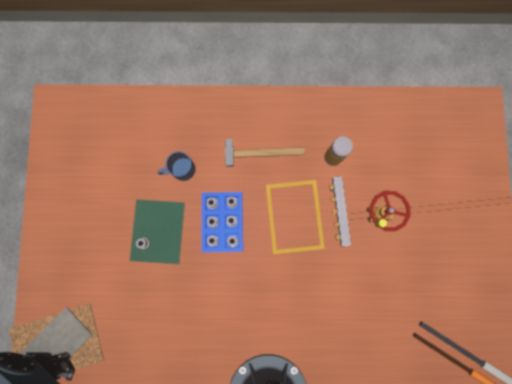

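All six bushings are seated in the picture and both cameras agree. Next I'll push the tray with the fingers spread against its +y edge, turning it as it goes.

```bash
cat >> h.py <<'E'
def tcpfor(c,th,off=.076): return [c[0]-off*np.sin(th),c[1]+off*np.cos(th)]
def push(c0,th0,c1,th1,z=.005,gap=.02,speed=.06,op=.6):
    manip.set_gripper(op)
    a=tcpfor(c0,th0,.076+gap);b=tcpfor(c0,th0);e=tcpfor(c1,th1)
    manip.move_ptp([*a,.12],down(th0));manip.move_l([*a,z],max_speed=.15);f0=np.array(manip.current_force())
    manip.move_l([*b,z],max_speed=.04)
    manip.move_l([*e,z],down(th1),max_speed=speed);print("f",np.round(np.array(manip.current_force())-f0,1))
    r=tcpfor(c1,th1,.086);manip.move_l([*r,z],max_speed=.05);manip.move_l([*r,.14],max_speed=.25)
E
python3 - <<'E'
from h import *
push((.533,.1495),.02,(.551,-.056),.10)
manip.set_gripper(0);manip.move_j(PARK);R=look("q1");show(R);print(manip.current_time())
E
```

```text
f [ 0.5  3.3 -2.2]
side tray (551.0, -52.7, 187.4, 128.4, 5.82)
  sp [(0.4646, 0.403, 0.0396)]
  ld [(0.6165, -0.0765, 0.0498), (0.5572, -0.0805, 0.0489), (0.4944, -0.0902, 0.0492), (0.6085, -0.0147, 0.0494), (0.5488, -0.0217, 0.0491), (0.4902, -0.0287, 0.0494), (0.7069, 0.2468, 0.0506)]
top tray (550.1, -55.9, 182.8, 124.0, 5.69)
  sp [(0.4629, 0.3993, 0.0394)]
  ld [(0.6153, -0.0812, 0.0486), (0.607, -0.018, 0.0483), (0.5551, -0.0869, 0.0488), (0.5471, -0.0258, 0.049), (0.488, -0.0319, 0.0487), (0.4914, -0.0958, 0.0489)]
42.0833
```

View pics/q1_side.png

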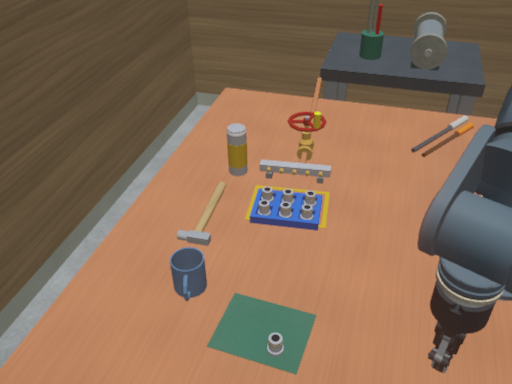

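The tray is in line and about 31 mm short, covering (250-325, 190-227) in the side view. One more push should finish it.

```bash
python3 - <<'E'
from h import *
push((.5505,-.0545),.101,(.5537,-.0873),.106,speed=.04)
manip.set_gripper(0);manip.move_j(PARK);R=look("q2");show(R);print(manip.current_time())
for n in R:print(wheel(n,*R[n]["img"]))
a=R["top"]["img"][0];b=R["side"]["img"][0]
cv2.imwrite("pics/q2z.png",np.vstack([cv2.resize(a[170:260,250:420],(700,370),interpolation=2),cv2.resize(b[100:230,210:350],(700,650),interpolation=2)[:,:]])[:,:,::-1][:1020:2,::2])
E
```

```text
f [-0.9 -0.6 -0.6]
side tray (554.3, -84.1, 187.2, 128.8, 6.07)
  sp [(0.4647, 0.4039, 0.0399)]
  ld [(0.6205, -0.1071, 0.0496), (0.5611, -0.1119, 0.0493), (0.4978, -0.1224, 0.0496), (0.6116, -0.0443, 0.0497), (0.5516, -0.0512, 0.0492), (0.4924, -0.0614, 0.0495), (0.7079, 0.2473, 0.0493)]
top tray (553.1, -87.2, 182.8, 124.6, 6.03)
  sp [(0.4629, 0.3993, 0.039)]
  ld [(0.6183, -0.1126, 0.0491), (0.6088, -0.0496, 0.049), (0.5586, -0.1171, 0.0486), (0.5488, -0.0587, 0.0492), (0.4947, -0.127, 0.0487), (0.4913, -0.0646, 0.0492)]
51.35
(array([ 0.5614, -0.3457,  0.0539]), np.float64(0.1384), 198, array([ 0.52355, -0.3061 ]), 56, np.float64(0.19359034467515226))
(array([ 0.5599, -0.3503,  0.0535]), np.float64(0.139), 395, array([ 0.5206 , -0.31275]), 53, np.float64(0.19309476337601816))
```

View pics/q2z.png

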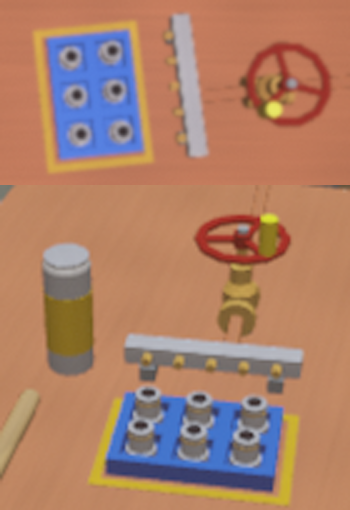

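The tray sits inside the outline, within about 1 mm and 0.1° in each camera. I'll check reach for the crank circle next.

```bash
python3 - <<'E'
from h import *
C=np.array([.559,-.3485])
for a in np.arange(-90,91,30):
    J=[]
    for t in np.arange(0,360,30):
        q=manip.inverse_kinematics([*(C+.055*np.array([np.cos(np.radians(t)),np.sin(np.radians(t))])),.156],down(np.radians(a)))
        J.append(q if q is not None else [np.nan]*6)
    J=np.array(J);print(a,np.nanmin(J,0).round(2),np.nanmax(J,0).round(2),np.isnan(J).any())
E
```

```text
-90 [-0.71  0.53  1.24 -0.    1.04  0.86] [-0.54  0.72  1.58 -0.    1.18  1.03] False
-60 [-0.71  0.53  1.24 -0.    1.04  0.34] [-0.54  0.72  1.58 -0.    1.18  0.5 ] False
-30 [-0.71  0.53  1.24 -0.    1.04 -0.19] [-0.54  0.72  1.58 -0.    1.18 -0.02] False
0 [-0.71  0.53  1.24 -0.    1.04 -0.71] [-0.54  0.72  1.58 -0.    1.18 -0.54] False
30 [-0.71  0.53  1.24 -0.    1.04 -1.23] [-0.54  0.72  1.58 -0.    1.18 -1.07] False
60 [-0.71  0.53  1.24 -0.    1.04 -1.76] [-0.54  0.72  1.58 -0.    1.18 -1.59] False
90 [-0.71  0.53  1.24 -0.    1.04 -2.28] [-0.54  0.72  1.58 -0.    1.18 -2.12] False
```

```bash
cat >> h.py <<'E'
WC=np.array([.559,-.3485]);WR=.055;ZC=.156
def wp(t,C=WC): return [C[0]+WR*np.cos(t),C[1]+WR*np.sin(t),ZC]
def radtan(t,f):
    return round(f[0]*np.cos(t)+f[1]*np.sin(t),1),round(-f[0]*np.sin(t)+f[1]*np.cos(t),1)
E
python3 - <<'E'
from h import *
T0=np.arctan2(.038,-.0385)
manip.set_gripper(.5,20)
x,y,z=wp(T0);R=down(np.pi/4)
manip.move_ptp([x,y,.25],R);manip.move_l([x,y,ZC],max_speed=.1)
f0=np.array(manip.current_force());np.save("f0.npy",f0)
manip.set_gripper(0,20);print("w",manip.current_grip_width()*85,"rt",radtan(T0,np.array(manip.current_force())-f0))
for k in range(1,5):
    t=T0+k*np.pi/12
    manip.move_l(wp(t),max_speed=.08);f=np.array(manip.current_force())-f0
    print(k,radtan(t,f),f.round(1),manip.current_time())
E
```

```text
w 21.204886660190443 rt (np.float64(0.8), np.float64(0.2))
1 (np.float64(3.6), np.float64(2.8)) [-4.5 -0.7  6.3] 56.7167
2 (np.float64(6.2), np.float64(3.2)) [-6.8 -1.5  8.1] 57.05
3 (np.float64(7.7), np.float64(2.1)) [-7.6 -2.2  7.4] 57.3833
4 (np.float64(9.5), np.float64(1.2)) [-8.9 -3.6  5.4] 57.7167
```

```bash
python3 - <<'E'
from h import *
T0=np.arctan2(.038,-.0385);f0=np.load("f0.npy")
for k in range(5,49):
    t=T0+k*np.pi/12
    manip.move_l(wp(t),max_speed=.08);f=np.array(manip.current_force())-f0
    if k%2==0:print(k,round(np.degrees(t)%360),[float(v) for v in radtan(t,f)],f.round(1),round(manip.current_grip_width()*85,1))
    if np.linalg.norm(f[:2])>30:print("STOP",k);break
print(manip.current_time())
E
```

```text
6 225 [8.1, 1.5] [-4.6 -6.9  4.4] 21.2
8 255 [7.3, 2.1] [ 0.2 -7.6  1.8] 21.5
10 285 [6.2, 2.5] [ 4.  -5.3  3.1] 21.4
12 315 [2.8, 2.2] [ 3.5 -0.4  6.6] 20.8
14 345 [-3.3, 2.4] [-2.6  3.1  8.8] 21.2
16 15 [-7.7, 1.6] [-7.8 -0.5 10. ] 21.2
18 45 [-9.3, 1.2] [-7.4 -5.8  9.2] 21.2
20 75 [-8.6, 2.1] [-4.2 -7.8  5.5] 21.7
22 105 [-8.1, 1.5] [ 0.7 -8.2  5.3] 21.2
24 135 [-2.3, 2.8] [-0.3 -3.6  6.6] 21.3
26 165 [3.0, 2.0] [-3.4 -1.2  9.8] 21.3
28 195 [7.5, 1.9] [-6.8 -3.8 10.1] 21.1
30 225 [8.5, 2.0] [-4.5 -7.5  6.8] 21.3
32 255 [8.6, 1.6] [-0.7 -8.8  5. ] 21.4
34 285 [6.4, 1.8] [ 3.4 -5.7  4.3] 21.4
36 315 [2.0, 2.5] [3.2 0.4 5.5] 21.1
38 345 [-4.5, 1.2] [-4.1  2.3  8.7] 21.2
40 15 [-8.6, 1.5] [-8.7 -0.8  9.9] 21.1
42 45 [-9.1, 1.6] [-7.5 -5.3  8.6] 21.4
44 75 [-8.6, 2.2] [-4.3 -7.7  6.1] 21.3
46 105 [-6.4, 2.1] [-0.3 -6.7  4.8] 21.1
48 135 [-2.0, 2.8] [-0.5 -3.4  7.1] 21.3
72.3833
```

```bash
python3 - <<'E'
from h import *
T0=np.arctan2(.038,-.0385);f0=np.load("f0.npy");w=4*np.pi
while w<17.3:
    w+=.25 if w<16.5 else .04
    t=T0+w;manip.move_l(wp(t),max_speed=.08 if w<16.5 else .03);f=np.array(manip.current_force())-f0;r=radtan(t,f)
    if w>16.4:print(round(w,3),[float(v) for v in r],f.round(1),round(manip.current_grip_width()*85,1))
    if abs(r[1])>18 or np.linalg.norm(f)>35:print("STOP");break
manip.dwell(.3);open("w.txt","w").write(str(w));print(manip.current_ee_pos(),wp(T0+w),manip.current_time())
p,d=manip.grab_frame("side");cv2.imwrite("pics/w1.png",cv2.resize(p[60:240,190:370],None,fx=3,fy=3)[:,:,::-1])
E
```

```text
STOP
[ 0.56088772 -0.41296496  0.15710089] [np.float64(0.5672376610282338), np.float64(-0.40287960041030013), 0.156] 75.9333
```

View pics/w1.png

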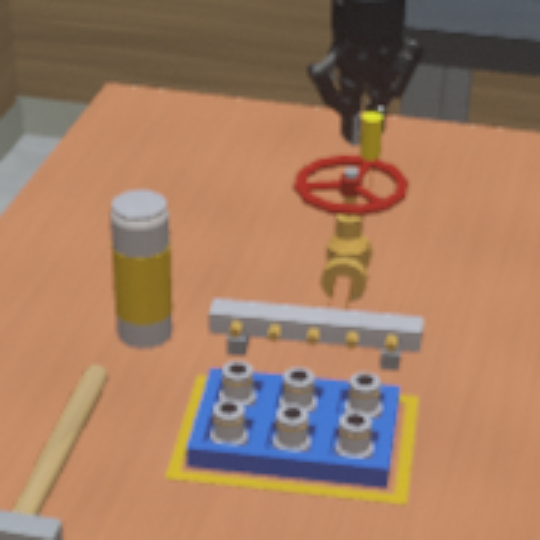

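```bash
cat w.txt; python3 - <<'E'
from h import *
f0=np.load("f0.npy")
print(np.array(manip.current_force())-f0,manip.current_force(),manip.current_ft_torque(),manip.current_grip_width()*85,manip.current_ee_pos(),manip.current_tcp_rot(),manip.current_qpos())
for n in("side","top"):
    p,d=manip.grab_frame(n);print(wheel(n,p,d));cv2.imwrite(f"pics/w2{n}.png",p[:,:,::-1])
a=cv2.imread("pics/w2top.png");cv2.imwrite("pics/w2t.png",cv2.resize(a[160:270,320:450],None,fx=5,fy=5))
E
```

```text
15.066370614359172[-33.57851641 -50.55216948   5.13199056] [-33.50744901 -50.25388013   5.89244292] [-8.04987844  5.16479704  0.72224545] 21.335435889822882 [ 0.56094465 -0.41298206  0.15711736] [[-0.00760567  0.70858241  0.70558708]
 [-0.0151481   0.70544488 -0.70860289]
 [-0.99985633 -0.01607771  0.0053683 ]] [-0.69514319  0.68851935  1.29531554 -0.01805113  1.15395612 -1.47108845]
(array([ 0.5617, -0.3451,  0.0531]), np.float64(0.1384), 230, array([ 0.5539 , -0.40575]), 64, np.float64(0.19240210225647653))
(array([ 0.5603, -0.35  ,  0.053 ]), np.float64(0.1387), 401, None, 0, None)
```

View pics/w2t.png

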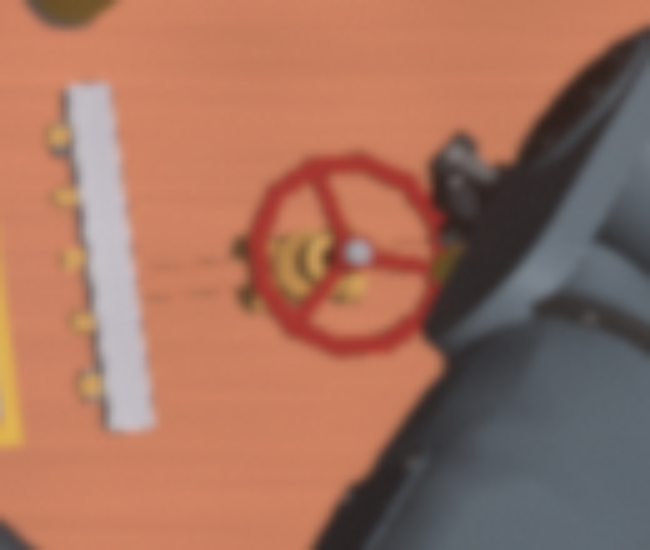

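The tool ran into resistance about 14.8 rad from where it started, and the side view shows the handle still in the grip at about 262°. So the wheel probably wasn't shut at the start. I'll ease off, then re-approach in small steps to check this is really the stop.

```bash
python3 - <<'E'
from h import *
T0=np.arctan2(.038,-.0385);f0=np.load("f0.npy")
w=15.066
for i in range(14):
    w-=.05;t=T0+w;manip.move_l(wp(t),max_speed=.04);f=np.array(manip.current_force())-f0
    print(round(w,3),round(np.degrees(t)%360,1),[float(v) for v in radtan(t,f)],f.round(1),round(manip.current_grip_width()*85,1),np.round(manip.current_ee_pos(),4))
    if radtan(t,f)[1]<-3 or np.linalg.norm(f)<6 : break
p,d=manip.grab_frame("side");print(wheel("side",p,d));cv2.imwrite("pics/w3.png",cv2.resize(p[60:180,250:370],None,fx=5,fy=5)[:,:,::-1])
E
```

```text
15.016 275.7 [38.2, -36.6] [-32.6 -41.7   8.3] 21.6 [ 0.5584 -0.4116  0.157 ]
(array([ 0.5618, -0.3455,  0.0534]), np.float64(0.1384), 240, array([ 0.55295, -0.4071 ]), 62, np.float64(0.19129174149130992))
```

View pics/w3.png

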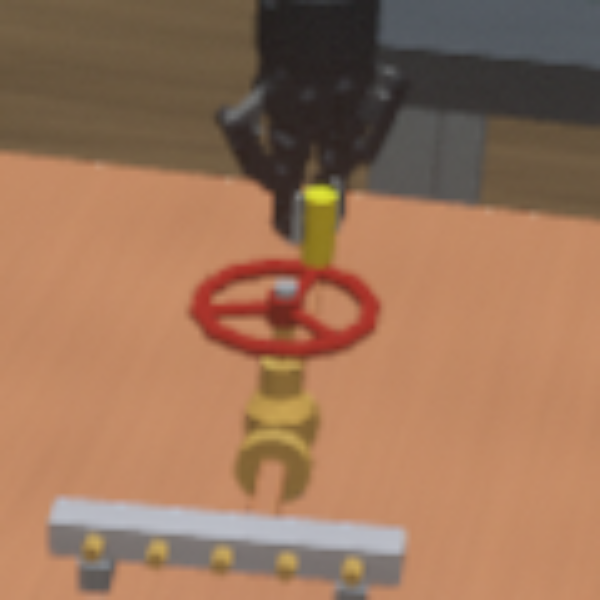

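```bash
python3 - <<'E'
from h import *
T0=np.arctan2(.038,-.0385);f0=np.load("f0.npy")
w=15.016
for i in range(14):
    w-=.03;t=T0+w;manip.move_l(wp(t),max_speed=.04);f=np.array(manip.current_force())-f0
    print(round(w,3),round(np.degrees(t)%360,1),[float(v) for v in radtan(t,f)],f.round(1),round(manip.current_grip_width()*85,1),np.round(manip.current_ee_pos(),4))
    if radtan(t,f)[1]>-4 : break
p,d=manip.grab_frame("side");print(wheel("side",p,d));
E
```

```text
14.986 274.0 [35.6, -30.9] [-28.4 -37.7   6.8] 20.9 [ 0.5573 -0.4109  0.1569]
14.956 272.3 [34.1, -25.8] [-24.4 -35.1   6.3] 21.3 [ 0.5564 -0.4103  0.1569]
14.926 270.6 [32.4, -20.5] [-20.2 -32.6   5.9] 21.2 [ 0.5556 -0.4097  0.1568]
14.896 268.9 [31.0, -13.4] [-14.  -30.7   3.5] 21.3 [ 0.5548 -0.4092  0.1569]
14.866 267.1 [29.8, -7.1] [ -8.5 -29.4   2.1] 20.9 [ 0.5542 -0.4088  0.1569]
14.836 265.4 [28.3, -3.0] [ -5.2 -28.    0.6] 21.3 [ 0.5531 -0.4084  0.1569]
(array([ 0.5617, -0.3452,  0.0533]), np.float64(0.1385), 239, array([ 0.55085, -0.4041 ]), 52, np.float64(0.19204399751807955))
```

```bash
python3 - <<'E'
from h import *
manip.set_gripper(.5);p=manip.current_ee_pos();manip.move_l([p[0],p[1],.26],max_speed=.2)
manip.move_j(PARK);R=look("w4");show(R);print(manip.current_time())
for n in R:print(wheel(n,*R[n]["img"]))
a=R["top"]["img"][0];cv2.imwrite("pics/w4z.png",cv2.resize(a[160:270,320:450],None,fx=5,fy=5)[:,:,::-1])
E
```

```text
side tray (554.3, -84.0, 187.2, 128.6, 6.13)
  sp [(0.4645, 0.4037, 0.0399)]
  ld [(0.6199, -0.1071, 0.0497), (0.5608, -0.113, 0.049), (0.4983, -0.1223, 0.0495), (0.6116, -0.0445, 0.0491), (0.5518, -0.0536, 0.0497), (0.493, -0.0592, 0.0492), (0.706, 0.2473, 0.0503)]
top tray (553.2, -87.1, 183.1, 124.7, 6.25)
  sp [(0.4629, 0.3987, 0.0388)]
  ld [(0.6185, -0.1129, 0.049), (0.6087, -0.0494, 0.0494), (0.5585, -0.1184, 0.049), (0.5487, -0.0586, 0.0488), (0.4946, -0.1268, 0.0491), (0.4912, -0.0647, 0.0496)]
82.525
(array([ 0.5618, -0.3456,  0.0532]), np.float64(0.1385), 238, array([ 0.5532 , -0.39825]), 54, np.float64(0.19347988175715625))
(array([ 0.5601, -0.3505,  0.0532]), np.float64(0.139), 419, array([ 0.55175, -0.40535]), 51, np.float64(0.19278225777726388))
```

View pics/w4z.png

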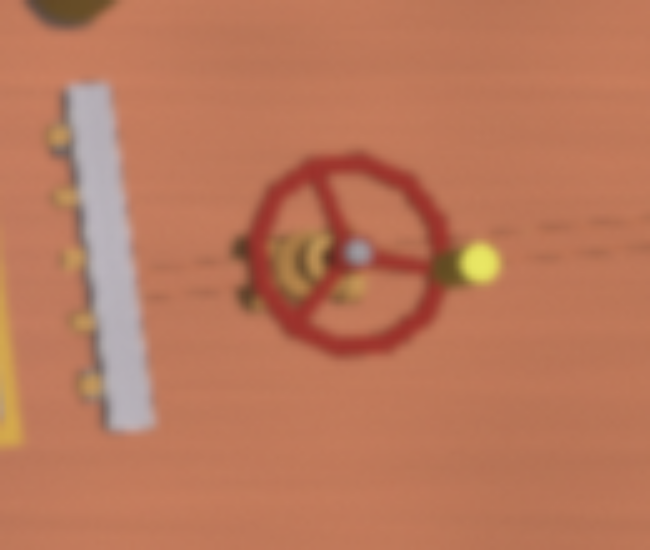

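```bash
python3 - <<'E'
from h import *
t=np.radians(261.5);x,y,z=wp(t);R=down(np.radians(-8.5))
manip.move_ptp([x,y,.25],R);manip.move_l([x,y,ZC],max_speed=.1)
f0=np.array(manip.current_force());np.save("f0.npy",f0)
manip.set_gripper(0,40);f=np.array(manip.current_force())-f0;print("w",manip.current_grip_width()*85,radtan(t,f),np.round(manip.current_ee_pos(),4))
for i in range(20):
    t+=np.radians(1);manip.move_l(wp(t),max_speed=.03);f=np.array(manip.current_force())-f0;r=radtan(t,f)
    e=manip.current_ee_pos();print(round(np.degrees(t),1),[float(v) for v in r],f.round(1),np.degrees(np.arctan2(e[1]-WC[1],e[0]-WC[0])).round(1)%360,round(manip.current_grip_width()*85,1))
    if abs(r[1])>28:break
manip.dwell(.4);print(np.array(manip.current_force())-f0,manip.current_time());open("w.txt","w").write(str(t))
p,d=manip.grab_frame("side");print(wheel("side",p,d))
E
```

```text
w 20.89772258318091 (np.float64(-0.4), np.float64(-3.1)) [ 0.5509 -0.4031  0.1568]
262.5 [-1.5, -7.9] [-7.6  2.5  7.4] 261.7 20.8
263.5 [-2.3, -13.2] [-12.9   3.8  10.5] 261.9 20.6
264.5 [-1.9, -18.1] [-17.8   3.7  13.3] 262.0 20.7
265.5 [-3.4, -23.5] [-23.2   5.2  15.8] 262.2 20.9
266.5 [-3.5, -29.8] [-29.5   5.3  18.8] 262.3 20.7
[-28.96324123   6.60141392  17.59850525] 89.05
(array([ 0.5617, -0.3453,  0.0534]), np.float64(0.1385), 236, array([ 0.55385, -0.39785]), 48, np.float64(0.20494582924244562))
```

The hard stop is confirmed: the force rose to 29 N while the handle stayed at about 262°. Now I'll back off a quarter turn.

```bash
python3 - <<'E'
from h import *
t=float(open("w.txt").read());f0=np.load("f0.npy")
manip.move_l(wp(np.radians(261.7)),max_speed=.04)
for d in np.arange(251.7,171,-10):
    t=np.radians(d);manip.move_l(wp(t),max_speed=.06);f=np.array(manip.current_force())-f0;print(d,[float(v) for v in radtan(t,f)])
    if np.linalg.norm(f)>35:break
manip.set_gripper(.5);p=manip.current_ee_pos();manip.move_l([p[0],p[1],.26],max_speed=.2)
manip.move_j(PARK);R=look("w5");show(R);print(manip.current_time())
for n in R:
    s=wheel(n,*R[n]["img"]);print(s,np.degrees(np.arctan2(s[3][1]-s[0][1],s[3][0]-s[0][0])))
a=R["top"]["img"][0];cv2.imwrite("pics/w5z.png",cv2.resize(a[120:270,130:430],None,fx=2.5,fy=2.5)[:,:,::-1])
E
```

```text
251.7 [-0.2, -2.4]
241.7 [-0.9, -1.7]
231.7 [-2.4, -2.2]
221.7 [-3.5, -2.1]
211.7 [-4.7, -2.3]
201.7 [-5.2, -2.0]
191.7 [-6.3, -1.4]
181.7 [-6.3, -2.8]
171.7 [-6.3, -1.1]
side tray (554.3, -84.0, 187.2, 128.6, 6.13)
  sp [(0.4645, 0.4027, 0.0399)]
  ld [(0.62, -0.1069, 0.0489), (0.5606, -0.1144, 0.0487), (0.4982, -0.1221, 0.0487), (0.6112, -0.0457, 0.0489), (0.5525, -0.0532, 0.0494), (0.4932, -0.0604, 0.049), (0.7083, 0.2472, 0.0499)]
top tray (553.1, -87.2, 182.8, 124.6, 6.03)
  sp [(0.4629, 0.3986, 0.0392)]
  ld [(0.6185, -0.1127, 0.0489), (0.6089, -0.0495, 0.0487), (0.5584, -0.1184, 0.0489), (0.5489, -0.0586, 0.0487), (0.4946, -0.127, 0.0496), (0.4912, -0.0645, 0.0494)]
96.475
(array([ 0.5619, -0.3457,  0.0534]), np.float64(0.1383), 205, array([ 0.50785, -0.338  ]), 52, np.float64(0.19244575158016047)) 171.8921599602967
(array([ 0.5599, -0.3507,  0.0534]), np.float64(0.139), 378, array([ 0.50695, -0.3427 ]), 51, np.float64(0.19284521503043597)) 171.40839401916074
```

View pics/w5z.png

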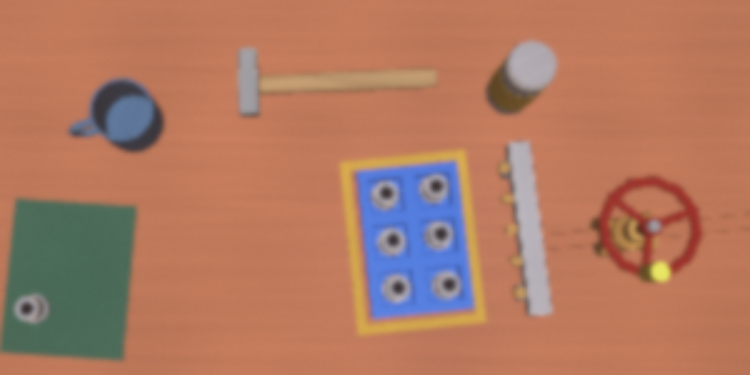

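View pics/w5_side.png

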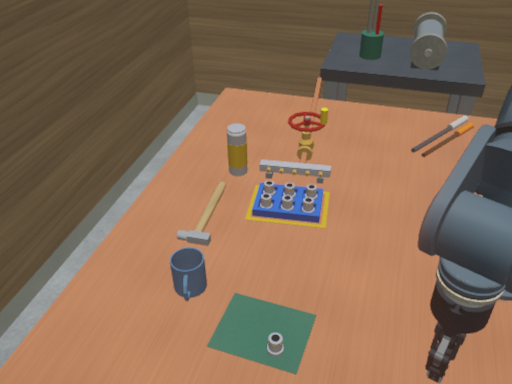

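The tray is in the outline with six bushings, the handle is at about 172° (90° back from the stop), and the bystanders haven't moved. I'm handing the job in.

```bash
python3 -c "
from bench import manip
print(manip.sign_off())"
```

```text
the job is handed in; nothing more can be done
None
```

The job is handed in at about 96 s of the 208 s allowed, and my last checks showed every part done; no verdict was reported.

- **Bushings:** I put three spares into the empty -y row. The last pictures show six upright bushings, tops about 49 mm above the bench, which fits bushings standing on the pocket floors. The fourth spare is still on the mat.
- **Tray:** I pushed it in with two strokes. It ended within about 1.5 mm and 0.2° of the outline in each camera.
- **Valve:** I cranked it anticlockwise to the stop and backed it off. On a second, slow push the force rose to 29 N while the handle stayed at about 262°. The pictures now put it at about 171.6°, a quarter turn back.
- **Hammer, mug and spray can:** they look unmoved in the last pictures.

**Checks that disagreed:**
- **Stop position:** it came after about 14.7 rad of turning, not the 17 rad the task's limits imply. I take that to mean the valve was already partly open; I had no joint reading to confirm it.
- **First contact with the stop:** it came mid-step and pressed with about 60 N. The handle slid in the pads, so I let go and regrasped before the slow push.
- **Camera offset:** the two cameras differed by about 3–5 mm in y throughout. I used their average, and the placements came out consistent with it.

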